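Bar an engine round to its timing mark

TASK

Bring the engine with the red handwheel to its timing mark: turn the red wheel clockwise, seen from above, letting go and taking a new grip as often as you need, until the white mark on its rim points at the yellow pointer on the engine case, then let go. The engine with the blue wheel is already set, so leave that wheel as it is.

Things in the scene. Friction and masses are not known exactly. Their poses are not given: they have to be found in the camera images.
- red_wheel_grip (a point): Grip point of the red handwheel, on the bare-aluminium engine, left or right. Level wheel, rim 154 mm across, 184 mm above the bench; over its hub stands a grip bar 70 long, 18 wide, top 45 mm above the rim's top. Origin on the axis, 14 mm below the bar's top; x along the bar to the white mark on the rim, y across the bar, z up; turns with the wheel.
- red_wheel (a joint): Angle of the red wheel in rad: 0 when its white mark is at the yellow pointer, growing clockwise seen from above. Starts 2.4 to 3.8 rad short (negative); hard stops at -4.2 and +1.2, so only clockwise gets there. Light friction (0.08 N m), no spring: stays where it is left.
- blue_wheel_grip (a point): Grip point of the blue handwheel, on the grey engine: leave alone. Level wheel, rim 154 mm across, 184 mm above the bench; over its hub stands a grip bar 70 long, 18 wide, top 45 mm above the rim's top. Origin on the axis, 14 mm below the bar's top; x along the bar to the white mark on the rim, y across the bar, z up; turns with the wheel.
- blue_wheel (a joint): Angle of the blue wheel in rad, same sense; it starts at 0, its white mark at its own yellow pointer, and must stay there.

How it is judged:
By the outcome, as a careful person would: the job done as asked, in the order asked, and still so for the second after the job is handed in, with the robot touching nothing.
It also fails if it takes over 64 s, if anything falls off the work surface, if the arm or the gripper's body presses on something with over 40 N, if the wrist force passes 120 N, or if a joint passes its speed limit or range.

ROBOT

A 6-joint arm with a two-finger parallel gripper is mounted at the origin on the work surface. World frame = base frame: x ahead of the robot, y to its left, z up, the work surface at z = 0. Lengths are in mm, angles in rad, forces in N, time in s.
With the tool pointing down it reaches from about 400 to 925 mm from the base axis. Payload 3.4 kg.
Tool frame: the origin (TCP) lies at the very end of the fingers, on their centre line; the grasp point (between the pads) lies 19 mm behind it (bot.hold_point_z is the distance from the TCP to the grasp point, in mm); z points along the fingers, y is the direction in which the jaws open and shut (so a half turn about z gives the same grasp; the last joint's range is limited). The gripper opens to 85 mm and grips with 20 to 120 N. Pads are 22 mm wide; open, the fingers measure 114 mm over their backs; the gripper's body (76 mm by 85 mm) begins 54 mm behind the grasp point. The pads swing forward as they close: fully open they stand 13 mm farther back than shut.
Start: joints at [1.163, 0.307, 1.506, -0, 1.328, -0.073], TCP at [188.414, 543.26, 231.305] pointing down, gripper open.
Joint ranges: [-3.12, 3.12], [-1.05, 2.28], [0.14, 2.33], [-1.42, 4.57], [0.1, 2.73], [-2.68, 2.68]. Speed limits (rad/s): [2.57, 2.57, 3.14, 3.14, 3.14, 3.14].

INTERFACE

Orientations are given as [roll, pitch, yaw] about the fixed x, y, z axes, in that order (R = Rz(yaw) Ry(pitch) Rx(roll)).
In Python, from bench import bot gives the robot as it stands. The module is installed in compiled form; this text tells all that it offers.
- The arm moves only by the shell command python3 -m handwheel 'ROWS' [FORCE]. ROWS is JSON, a list of rows, each an object with "hand": the opening, from 0 (shut) to 1 (fully open); "translation": the shift along the tool's x, y, z in m, a list of three; "roll": the turn about the tool's z in rad. In form: [{"hand": hand, "translation": [dx, dy, dz], "roll": roll}, ...]. A call has 1 to 20 rows; each row shifts and turns the commanded pose from where the row before left it, along the tool's axes as they then stand; what a row does not reach is not made up. A row lasts 1/10 s, in which the tool goes at most 50 mm and 8.59 degrees, less where a joint would pass 70% of its speed; a pose out of reach is approached as far as the arm can. A call is refused whole if a number of a shift passes 0.05 or a number of a turn 0.15, either way. A call with a gripper value outside its range is refused whole. The fingers move at their own pace and stop on an object; FORCE is the grip in N (left out, the last holds). Time passes only in rows, so rows that do not move let the fingers close. It gives the time, the measured TCP pose, the force and the opening at its end, in the units of the state.
- bot.read_state(): the state, without advancing time (a new reading comes with each control period).
- bot.grab_frame(name): name is "scene" or "top"; returns (picture, depth): 384x512x3 uint8, red, green, blue; 384x512 float32, mm along the optical axis (not along the pixel's ray), 0 where there is no reading.
- bot.camera_model(name): a dict with "K" (3x3 intrinsics, pixels), "R" (3x3) and "t" (3): a world point X has camera coordinates R X + t. Camera axes: x right, y down, z forward; pixel columns grow to the right and rows downward; lengths in mm; the calibration is good to about 2 mm. A picture is of the moment at which its call begins. camera_model takes no time and is no camera call.
- bot.finish_job(): hands the job in, once; it reports no verdict.
Trained networks look in the newest picture that a camera, given by its name, has taken for a name from the list of things; names that differ only in an ending like _2 or _b are one class to them, and where a whole thing is asked for, a point or a joint stands for the part that bears it (a point fixed in the world has none). Each returns a list of dicts, best first, with "p" (0 to 1); they miss things now and then, are a little off and sometimes report something else, mostly with a low value. They report only what shows in the picture. A call takes as long as a camera call.
- bot.regions_of(label, camera): "region" (384x512 bool, what is visible of it).
- bot.mark_of(label, camera): "location" ([x, y, z] in mm, in world coordinates, good to about 4 mm: a listed point, or the origin of a listed thing).
The state is a dict: "clock": time; "qpos": joint angles; "qd": joint speeds; "effort": joint torques, N m; "position": TCP position; "eef_rot": TCP orientation; "ft_force": force on the tool from outside, world axes, zero at the start; "moment": the same for the moment, N m; "finger_gap": opening from 0.0 (shut) to 1.0 (fully open).
Only numpy, scipy, OpenCV 4.12 (cv2) and the standard library are available. Lean on these libraries where they do the work, as an engineer would, in place of code of your own. Each camera call takes 0.05 s, during which the arm holds its last target.

## Working session

There is one attempt and no reset: what is moved stays moved. The work goes in short steps, Python scripts to look and compute and a shell command to move; the robot and the scene stay as the last step left them, time stands still between calls to the robot, and variables do not carry over. Pictures are saved under pics/ and viewed, and the job is handed in when it is done.

```bash
mkdir -p pics; python3 - <<'E'
from bench import bot
import cv2,numpy as np
for c in("scene","top"):
    p,d=bot.grab_frame(c); cv2.imwrite(f"pics/{c}0.png",p[:,:,::-1])
    for l in("red_wheel_grip","blue_wheel_grip"):
        print(c,l,[(np.round(m["location"],1),round(m["p"],2)) for m in bot.mark_of(l,c)][:3])
s=bot.read_state();print(s["clock"],s["position"],s["eef_rot"],s["ft_force"],s["finger_gap"],bot.hold_point_z)
E
```

```text
scene red_wheel_grip [(array([ 578.6, -161.9,  214.2]), 0.71)]
scene blue_wheel_grip [(array([566.4, 202.2, 212.9]), 0.81)]
top red_wheel_grip [(array([ 575.3, -163.4,  216.3]), 0.88)]
top blue_wheel_grip [(array([567.9, 202.8, 215.7]), 0.69)]
0.3 [188.31035617 543.0390606  230.95987985] [-3.14083373e+00 -7.91947689e-05  2.80776250e+00] [ 0.7494636  -0.83017221  0.15031005] 1.0060503349676375 18.700000000000003
```

View pics/scene0.png

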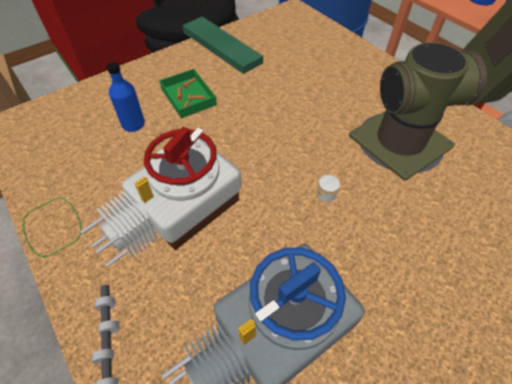

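View pics/top0.png

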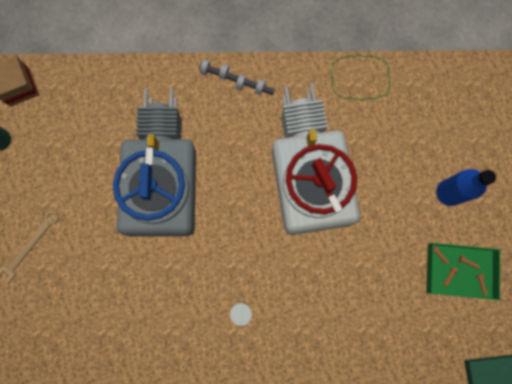

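The top view shows the red wheel at about (321,180), with its white mark at about (335,202) and the pointer at about (312,136). The blue wheel is at (149,185). Next I'll measure the red wheel's angles.

```bash
cat > h.py <<'E'
from bench import bot
import cv2,numpy as np
def unproj(c,u,v,z):
    m=bot.camera_model(c);K,R,t=[np.array(m[k],float) for k in("K","R","t")]
    ray=R.T@np.linalg.inv(K)@np.array([u,v,1.]); C=-R.T@t
    return C+ray*((z-C[2])/ray[2])
def proj(c,X):
    m=bot.camera_model(c);K,R,t=[np.array(m[k],float) for k in("K","R","t")]
    q=K@(R@np.array(X,float)+t);return q[:2]/q[2]
def look(c,name,ctr,half=70):
    p,d=bot.grab_frame(c)
    u,v=proj(c,ctr).astype(int)
    crop=p[max(0,v-half):v+half,max(0,u-half):u+half]
    cv2.imwrite(name,cv2.resize(crop,None,fx=4,fy=4,interpolation=cv2.INTER_CUBIC)[:,:,::-1])
    return p,d,(max(0,u-half),max(0,v-half))
def comps(mask,off=(0,0),mn=8):
    n,l,s,ce=cv2.connectedComponentsWithStats(mask.astype(np.uint8))
    return [(ce[i]+np.array(off),int(s[i,4])) for i in range(1,n) if s[i,4]>=mn]
E
python3 - <<'E'
from h import *
p,d,o=look("top","pics/redtop0.png",[576,-163,184])
print(o,bot.camera_model("top"))
x0,y0=o; c=p[y0:y0+140,x0:x0+140].astype(int); dd=d[y0:y0+140,x0:x0+140]
r,g,b=c[...,0],c[...,1],c[...,2]
hsv=cv2.cvtColor(p[y0:y0+140,x0:x0+140],cv2.COLOR_RGB2HSV)
red=(r>90)&(g<50)&(b<50); wh=(c.min(-1)>225); ye=(hsv[...,0]>14)&(hsv[...,0]<30)&(hsv[...,1]>200)
for n,m in(("red",red),("wh",wh),("ye",ye)):
    for ce,a in comps(m,o,12): 
        u,v=ce.round().astype(int); print(n,ce.round(1),a,"depth",d[v,u])
ys,xs=np.nonzero(red);(e)=cv2.minEnclosingCircle(np.c_[xs+x0,ys+y0].astype(np.float32));print("circ",e)
print(unproj("top",*e[0],184))
E
```

```text
(np.int64(251), np.int64(108)) {'K': array([[472.10775007,   0.        , 249.96542933],
       [  0.        , 472.10775007, 190.86762091],
       [  0.        ,   0.        ,   1.        ]]), 'R': array([[-0.0066885 , -0.99997562,  0.00200508],
       [-0.98521865,  0.00624654, -0.17118759],
       [ 0.17117089, -0.00312043, -0.98523641]]), 't': array([  -8.49390482,  573.46978946, 1072.99083923])}
red [321.1 175.9] 1173 depth 950.28766
ye [311.1 141.3] 16 depth 1024.2727
circ ((321.38763427734375, 178.38763427734375), 34.96634292602539)
[ 575.65926358 -161.86331248  184.        ]
```

View pics/redtop0.png

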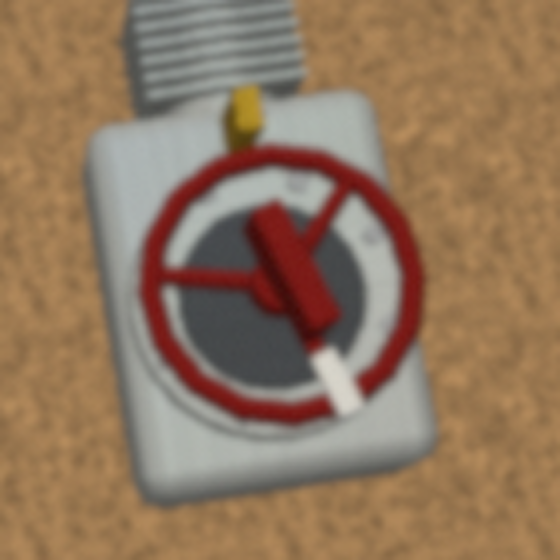

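```bash
python3 - <<'E'
from h import *
def bp(c,u,v,dep):
    m=bot.camera_model(c);K,R,t=[np.array(m[k],float) for k in("K","R","t")]
    return R.T@(np.linalg.inv(K)@np.array([u,v,1.])*dep-t)
p,d,o=look("top","pics/x.png",[576,-163,184])
f=lambda x,y:(x/4+o[0],y/4+o[1])
for n,x,y in(("ptr",246,95),("ptr",245,105),("ptr",240,130),("markout",343,400),("mark",335,380),("markin",322,358),("barA",270,222),("barB",318,318)):
    u,v=f(x,y); dd=d[int(round(v)),int(round(u))]; print(n,(u,v),dd,bp("top",u,v,dd).round(1))
# rim fit via top
c=np.array([575.7,-161.9])
hub=bp("top",*f(294,268),d[175,324]);print("bar mid",hub)
# bar: top-plane depth segmentation
m=bot.camera_model("top")
P=[];
for v in range(150,215):
    for u in range(290,360):
        if d[v,u]>0:
            X=bp("top",u,v,d[v,u])
            if 210<X[2]<245: P.append(X)
P=np.array(P);print(len(P),P.mean(0),P[:,2].max());
top=P[P[:,2]>222]
r=cv2.minAreaRect(top[:,:2].astype(np.float32));print(len(top),r,top.mean(0))
w,V=np.linalg.eigh(np.cov(top[:,:2].T));print(V[:,1])
look("scene","pics/redsc0.png",[576,-163,184],70)
E
```

```text
ptr (np.float64(312.5), np.float64(131.75)) 1011.40106 [ 678.3 -146.6  180.8]
ptr (np.float64(312.25), np.float64(134.25)) 1008.2715 [ 672.1 -145.6  182.9]
ptr (np.float64(311.0), np.float64(140.5)) 1011.8766 [ 660.  -143.4  177.1]
markout (np.float64(336.75), np.float64(208.0)) 979.8737 [ 512.8 -191.7  184.2]
mark (np.float64(334.75), np.float64(203.0)) 978.1386 [ 522.8 -187.3  187.7]
markin (np.float64(331.5), np.float64(197.5)) 982.16705 [ 534.7 -181.3  185.6]
barA (np.float64(318.5), np.float64(163.5)) 951.90594 [ 597.7 -150.2  227.2]
barB (np.float64(330.5), np.float64(187.5)) 943.33374 [ 548.3 -172.6  227.4]
bar mid [ 573.24028892 -160.99924782  230.42048979]Traceback (most recent call last):
  File "<stdin>", line 18, in <module>
  File "<stdin>", line 3, in bp
ValueError: time passes only in moves, steps and waits
```

```bash
python3 - <<'E'
import re
s=open('h.py').read()
s=s.replace("def unproj","_C={}\ndef cam(c):\n    if c not in _C: _C[c]=bot.camera_model(c)\n    return _C[c]\ndef cloud(c,d):\n    m=cam(c);K,R,t=[np.array(m[k],float) for k in('K','R','t')]\n    v,u=np.mgrid[0:384,0:512]\n    P=(np.linalg.inv(K)@np.stack([u.ravel(),v.ravel(),np.ones(u.size)]))*d.ravel()\n    return (R.T@(P-t[:,None])).T.reshape(384,512,3)\ndef unproj",1).replace("m=bot.camera_model(c);","m=cam(c);")
open('h.py','w').write(s)
E
python3 - <<'E'
from h import *
p,d,o=look("top","pics/x.png",[576,-163,184])
W=cloud("top",d)
hsv=cv2.cvtColor(p,cv2.COLOR_RGB2HSV)
near=np.hypot(W[...,0]-575,W[...,1]+162)
red=((hsv[...,0]<6)|(hsv[...,0]>174))&(hsv[...,1]>150)&(near<100)
bar=red&(W[...,2]>221)
X=W[bar];w,V=np.linalg.eigh(np.cov(X[:,:2].T));a=V[:,1]
print("bar",len(X),X.mean(0),"ang",np.arctan2(a[1],a[0]),cv2.minAreaRect(X[:,:2].astype(np.float32)))
rim=red&(near>60)
X=W[rim];
A=np.c_[2*X[:,:2],np.ones(len(X))];s=np.linalg.lstsq(A,(X[:,:2]**2).sum(1),rcond=None)[0]
print("rim fit",s[:2],np.sqrt(s[2]+s[0]**2+s[1]**2),X[:,2].mean())
ye=(hsv[...,0]>14)&(hsv[...,0]<30)&(hsv[...,1]>190)&(near<140)&(near>70)&(W[...,2]>120)
X=W[ye];print("ye",len(X),X.mean(0),X[X[:,2]>178].mean(0))
wh=(p.min(-1)>200)&(near<90)&(W[...,2]>175)
X=W[wh];print("wh",len(X),X.mean(0))
# case side edges: case top points
for z0,z1 in((90,105),(105,120),(120,135),(135,150)):
    print(z0,((W[...,2]>z0)&(W[...,2]<z1)&(near<160)).sum())
look("scene","pics/redsc0.png",[576,-163,184],70)
E
```

```text
bar 294 [ 574.47382447 -161.10013515  228.02415998] ang -2.6853193606948533 ((575.3422241210938, -161.56829833984375), (65.39334106445312, 18.232311248779297), 25.96284294128418)
rim fit [ 575.85623472 -161.30712656] 68.74331704623798 183.24428864778602
ye 60 [ 667.48383117 -144.93415846  171.64874277] [ 670.86205077 -146.07601873  180.48638534]
wh 6 [ 529.43716468 -185.0121498   185.27987325]
90 192
105 2293
120 1033
135 2102
```

View pics/redsc0.png

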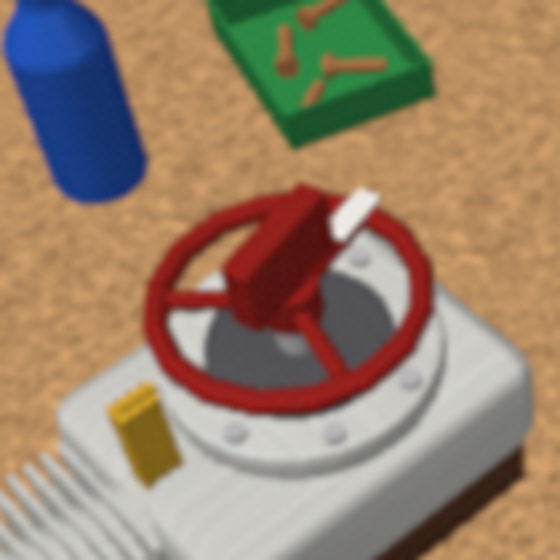

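Measurements so far:
- **Axis:** about (575.3, -161.4).
- **Bar, mark end:** -2.685 rad.
- **Pointer:** about 0.158 rad, so the wheel needs about 3.44 rad clockwise.

With tool yaw at 3.598 (wrist joint about -2.3), one grip covers the whole turn. I'll lift and traverse first.

```bash
python3 -m handwheel '[{"hand":1,"translation":[0,0,-0.045],"roll":0},{"hand":1,"translation":[0,0,-0.045],"roll":0},{"hand":1,"translation":[-0.0331,-0.0299,0],"roll":0},{"hand":1,"translation":[-0.0331,-0.0299,0],"roll":0},{"hand":1,"translation":[-0.0331,-0.0299,0],"roll":0},{"hand":1,"translation":[-0.0331,-0.0299,0],"roll":0},{"hand":1,"translation":[-0.0331,-0.0299,0],"roll":0},{"hand":1,"translation":[-0.0331,-0.0299,0],"roll":0},{"hand":1,"translation":[-0.0331,-0.0299,0],"roll":0},{"hand":1,"translation":[-0.0331,-0.0299,0],"roll":0},{"hand":1,"translation":[-0.0331,-0.0299,0],"roll":0},{"hand":1,"translation":[-0.0331,-0.0299,0],"roll":0},{"hand":1,"translation":[-0.0331,-0.0299,0],"roll":0},{"hand":1,"translation":[-0.0331,-0.0299,0],"roll":0},{"hand":1,"translation":[-0.0331,-0.0299,0],"roll":0},{"hand":1,"translation":[-0.0331,-0.0299,0],"roll":0},{"hand":1,"translation":[-0.0331,-0.0299,0],"roll":0},{"hand":1,"translation":[-0.0331,-0.0299,0],"roll":0},{"hand":1,"translation":[-0.0331,-0.0299,0],"roll":0}]' 40
python3 -m handwheel '[{"hand":1,"translation":[0,0,0],"roll":-0.132},{"hand":1,"translation":[0,0,0],"roll":-0.132},{"hand":1,"translation":[0,0,0],"roll":-0.132},{"hand":1,"translation":[0,0,0],"roll":-0.132},{"hand":1,"translation":[0,0,0],"roll":-0.132},{"hand":1,"translation":[0,0,0],"roll":-0.132},{"hand":1,"translation":[0,0,0],"roll":0},{"hand":1,"translation":[0,0,0],"roll":0}]' 40
python3 -c "
from bench import bot
s=bot.read_state();print(s['qpos'],s['position'],s['eef_rot'])"
```

```text
clock: 2.4
position: [554.1, -123.2, 321.4]
eef_rot: [3.141, 0.0, 2.807]
ft_force: [0.7, 0.7, -0.4]
finger_gap: 0.999
clock: 3.2
position: [553.5, -121.3, 321.3]
eef_rot: [3.142, 0.0, -2.686]
ft_force: [0.7, 0.7, 0.1]
finger_gap: 1.001
[-2.90348123e-01  2.40065747e-01  1.37528263e+00  2.94467710e-06
  1.52624344e+00 -2.31624902e+00] [ 553.47092045 -121.32804373  321.31400846] [ 3.14159106e+00  2.60903685e-06 -2.68648821e+00]
```

```bash
python3 -m handwheel '[{"hand":1,"translation":[-0.001,-0.0228,0],"roll":0},{"hand":1,"translation":[-0.001,-0.0228,0],"roll":0},{"hand":1,"translation":[0,0,0.03],"roll":0},{"hand":1,"translation":[0,0,0.02],"roll":0},{"hand":1,"translation":[0,0,0],"roll":0},{"hand":1,"translation":[0,0,0],"roll":0}]' 25
python3 - <<'E'
from h import *
look("top","pics/t1.png",[576,-161,230],70);look("scene","pics/s1.png",[576,-161,230],70)
E
```

```text
clock: 3.8
position: [575.4, -161.3, 271.4]
eef_rot: [3.141, -0.0, -2.685]
ft_force: [0.6, -0.7, 0.5]
finger_gap: 1.0
```

View pics/t1.png

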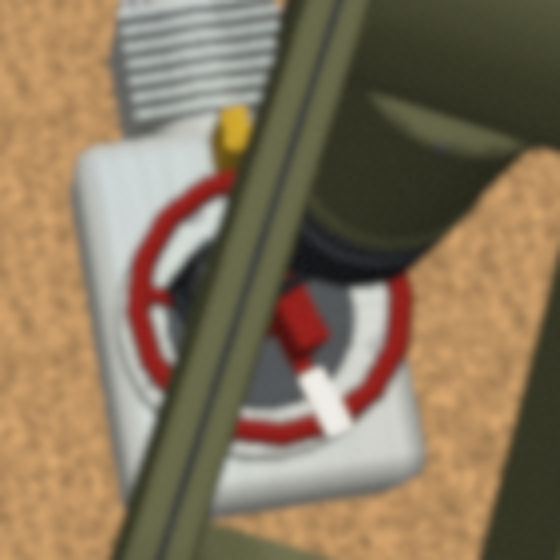

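View pics/s1.png

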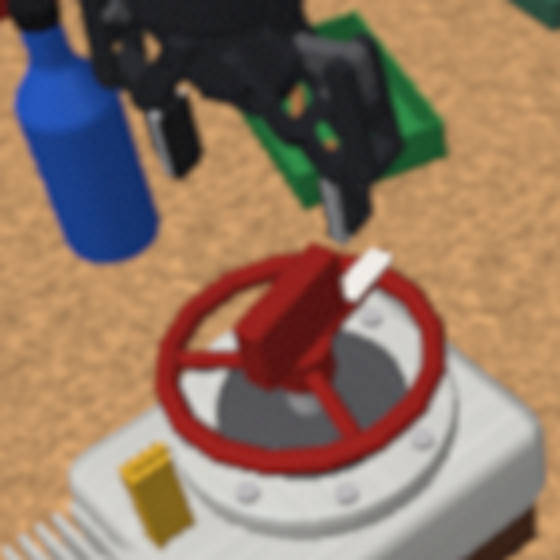

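In the scene crop, the two fingers at (175,140) and (345,200) straddle the bar at about (290,310), across its width. I'll go down 74 mm and close.

```bash
python3 -m handwheel '[{"hand":1,"translation":[0,0,0.025],"roll":0},{"hand":1,"translation":[0,0,0.025],"roll":0},{"hand":1,"translation":[0,0,0.024],"roll":0},{"hand":1,"translation":[0,0,0],"roll":0},{"hand":0,"translation":[0,0,0],"roll":0},{"hand":0,"translation":[0,0,0],"roll":0},{"hand":0,"translation":[0,0,0],"roll":0},{"hand":0,"translation":[0,0,0],"roll":0},{"hand":0,"translation":[0,0,0],"roll":0},{"hand":0,"translation":[0,0,0],"roll":0},{"hand":0,"translation":[0,0,0],"roll":0},{"hand":0,"translation":[0,0,0],"roll":0}]' 25
```

```text
clock: 5.1
position: [576.2, -161.9, 198.4]
eef_rot: [-3.14, 0.001, -2.683]
ft_force: [-0.5, -1.0, 5.4]
finger_gap: 0.204
```

```bash
python3 -m handwheel '[{"hand":0,"translation":[0,0,0],"roll":0.1},{"hand":0,"translation":[0,0,0],"roll":0.1},{"hand":0,"translation":[0,0,0],"roll":0.1},{"hand":0,"translation":[0,0,0],"roll":0.1}]' 25
python3 -m handwheel '[{"hand":0,"translation":[0,0,0],"roll":0.1},{"hand":0,"translation":[0,0,0],"roll":0.1},{"hand":0,"translation":[0,0,0],"roll":0.1},{"hand":0,"translation":[0,0,0],"roll":0.1},{"hand":0,"translation":[0,0,0],"roll":0.1},{"hand":0,"translation":[0,0,0],"roll":0.1},{"hand":0,"translation":[0,0,0],"roll":0.1},{"hand":0,"translation":[0,0,0],"roll":0.1},{"hand":0,"translation":[0,0,0],"roll":0.1},{"hand":0,"translation":[0,0,0],"roll":0.1},{"hand":0,"translation":[0,0,0],"roll":0.1},{"hand":0,"translation":[0,0,0],"roll":0}]' 25
python3 - <<'E'
from h import *
print(bot.read_state()["moment"])
look("scene","pics/s2.png",[576,-161,200],70)
E
```

```text
clock: 5.5
position: [576.0, -161.4, 198.4]
eef_rot: [-3.141, 0.002, -3.087]
ft_force: [-0.9, 0.7, 5.8]
finger_gap: 0.207
clock: 6.7
position: [576.6, -160.3, 198.4]
eef_rot: [3.139, 0.0, 2.098]
ft_force: [0.7, 3.6, 5.9]
finger_gap: 0.204
[ 0.25570602  0.03649067 -0.08401783]
```

View pics/s2.png

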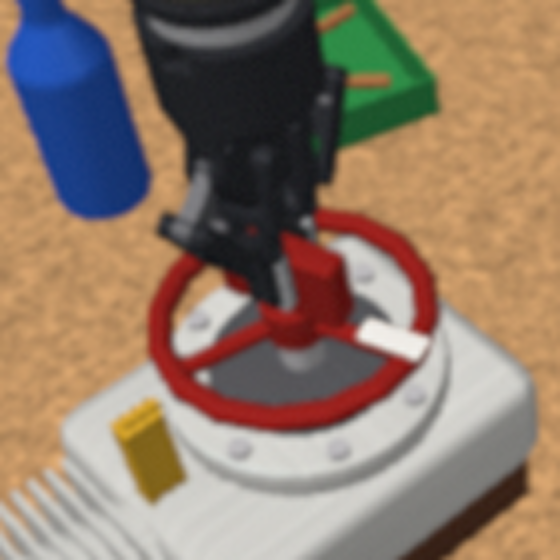

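The wheel follows the grip: the mark is now at (395,338) in the crop. About 1.94 rad remains, and I'll stop just short of it.

```bash
python3 -m handwheel '[{"hand":0,"translation":[0,0,0],"roll":0.1},{"hand":0,"translation":[0,0,0],"roll":0.1},{"hand":0,"translation":[0,0,0],"roll":0.1},{"hand":0,"translation":[0,0,0],"roll":0.1},{"hand":0,"translation":[0,0,0],"roll":0.1},{"hand":0,"translation":[0,0,0],"roll":0.1},{"hand":0,"translation":[0,0,0],"roll":0.1},{"hand":0,"translation":[0,0,0],"roll":0.1},{"hand":0,"translation":[0,0,0],"roll":0.1},{"hand":0,"translation":[0,0,0],"roll":0.1},{"hand":0,"translation":[0,0,0],"roll":0.1},{"hand":0,"translation":[0,0,0],"roll":0.1},{"hand":0,"translation":[0,0,0],"roll":0.1},{"hand":0,"translation":[0,0,0],"roll":0.1},{"hand":0,"translation":[0,0,0],"roll":0.1},{"hand":0,"translation":[0,0,0],"roll":0.1},{"hand":0,"translation":[0,0,0],"roll":0.1},{"hand":0,"translation":[0,0,0],"roll":0.1},{"hand":0,"translation":[0,0,0],"roll":0},{"hand":0,"translation":[0,0,0],"roll":0}]' 25
python3 - <<'E'
from h import *
print(bot.read_state()["moment"])
look("scene","pics/s3.png",[576,-161,200],70)
look("top","pics/t3.png",[590,-161,200],70)
E
```

```text
clock: 8.75
position: [578.5, -160.9, 198.4]
eef_rot: [3.14, -0.006, 0.299]
ft_force: [5.8, 1.4, 2.9]
finger_gap: 0.207
[ 0.22606305 -0.50227072 -0.08205163]
```

View pics/s3.png

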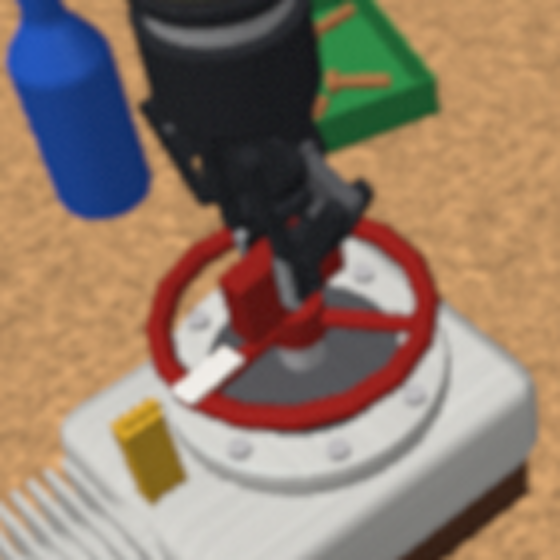

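View pics/t3.png

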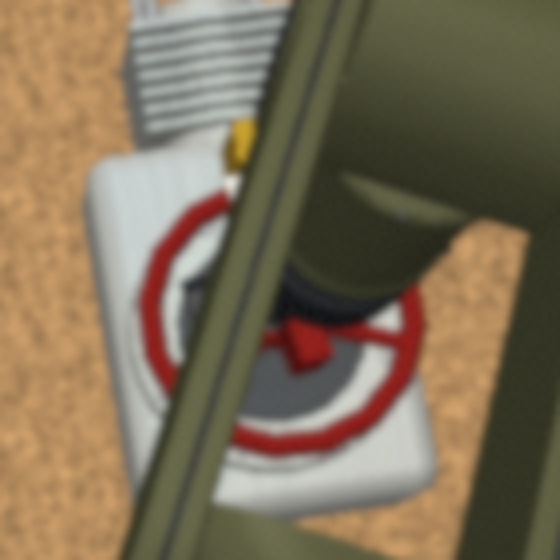

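```bash
python3 -m handwheel '[{"hand":0,"translation":[0,0,0],"roll":0.07},{"hand":0,"translation":[0,0,0],"roll":0.07},{"hand":0,"translation":[0,0,0],"roll":0},{"hand":0,"translation":[0,0,0],"roll":0},{"hand":0,"translation":[0,0,0],"roll":0}]' 25
python3 -m handwheel '[{"hand":1,"translation":[0,0,0],"roll":0},{"hand":1,"translation":[0,0,0],"roll":0},{"hand":1,"translation":[0,0,0],"roll":0},{"hand":1,"translation":[0,0,0],"roll":0},{"hand":1,"translation":[0,0,0],"roll":0},{"hand":1,"translation":[0,0,0],"roll":0},{"hand":1,"translation":[0,0,0],"roll":0},{"hand":1,"translation":[0,0,0],"roll":0},{"hand":1,"translation":[0,0,-0.03],"roll":0},{"hand":1,"translation":[0,0,-0.04],"roll":0},{"hand":1,"translation":[0,0,-0.04],"roll":0},{"hand":1,"translation":[0,0,0],"roll":0}]' 25
python3 -c "
from bench import bot
s=bot.read_state();print(s['qpos'])"
```

```text
clock: 9.35
position: [578.5, -161.1, 198.4]
eef_rot: [3.141, -0.006, 0.16]
ft_force: [5.8, 1.0, 2.4]
finger_gap: 0.205
clock: 10.55
position: [578.8, -162.5, 314.1]
eef_rot: [3.135, -0.011, 0.16]
ft_force: [0.0, 0.3, -0.1]
finger_gap: 1.002
[-3.43969443e-01  2.87693877e-01  1.32565066e+00 -8.05303257e-06
  1.51556519e+00  1.06698150e+00]
```

```bash
python3 -m handwheel '[{"hand":1,"translation":[-0.0218,0.0332,0],"roll":0},{"hand":1,"translation":[-0.0218,0.0332,0],"roll":0},{"hand":1,"translation":[-0.0218,0.0332,0],"roll":0},{"hand":1,"translation":[-0.0218,0.0332,0],"roll":0},{"hand":1,"translation":[-0.0218,0.0332,0],"roll":0},{"hand":1,"translation":[-0.0218,0.0332,0],"roll":0},{"hand":1,"translation":[-0.0218,0.0332,0],"roll":0},{"hand":1,"translation":[-0.0218,0.0332,0],"roll":0},{"hand":1,"translation":[0,0,0],"roll":0},{"hand":1,"translation":[0,0,0],"roll":0}]'
cat > meas.py <<'E'
from h import *
import sys
n=sys.argv[1]
p,d,o=look("top",f"pics/top{n}.png",[590,-161,200])
look("scene",f"pics/scn{n}.png",[576,-161,200])
cv2.imwrite(f"pics/full{n}.png",p[:,:,::-1])
W=cloud("top",d);hsv=cv2.cvtColor(p,cv2.COLOR_RGB2HSV);print(o)
for nm,c0,hue in(("red",(575.5,-161.4),(0,6)),("blue",(567.5,202.5),(100,125))):
    near=np.hypot(W[...,0]-c0[0],W[...,1]-c0[1])
    col=(((hsv[...,0]<=hue[1])&(hsv[...,0]>=hue[0]))|((hsv[...,0]>174)&(nm=="red")))&(hsv[...,1]>150)&(near<100)
    X=W[col&(near>60)];A=np.c_[2*X[:,:2],np.ones(len(X))];s=np.linalg.lstsq(A,(X[:,:2]**2).sum(1),rcond=None)[0];c=s[:2]
    X=W[col&(W[...,2]>221)];w,V=np.linalg.eigh(np.cov(X[:,:2].T));a=V[:,1];a=a*np.sign(a[0])
    print(nm,"rim",c,"bar ctr",X.mean(0),"ang",np.arctan2(a[1],a[0]),np.deg2rad(cv2.minAreaRect(X[:,:2].astype(np.float32))[2]))
    ye=(hsv[...,0]>14)&(hsv[...,0]<30)&(hsv[...,1]>190)&(near<140)&(near>75)&(W[...,2]>160)
    Y=W[ye]; T=Y[Y[:,2]>178]
    wh=(p.min(-1)>170)&(np.ptp(p.astype(int),axis=-1)<30)&(near<90)&(near>30)&(W[...,2]>181)
    w=W[wh]
    cc=(c+X.mean(0)[:2])/2
    for k,q in(("ye",Y),("yetop",T),("wh",w)):
        if len(q): v=q.mean(0)[:2]-cc; print(k,len(q),q.mean(0).round(1),"ang",np.arctan2(v[1],v[0]).round(4))
E
python3 meas.py 4
```

```text
clock: 11.55
position: [444.8, -451.8, 306.4]
eef_rot: [-3.14, 0.0, 0.158]
ft_force: [0.5, 1.7, -0.4]
finger_gap: 1.002
(np.int64(251), np.int64(100))
red rim [ 576.04562602 -161.21116792] bar ctr [ 574.14838302 -160.3396683   228.1702255 ] ang 0.16803880437975027 0.16375404700344626
ye 48 [ 669.4 -144.6  176.6] ang 0.1703
yetop 26 [ 670.1 -146.2  179.8] ang 0.1523
wh 87 [ 635.5 -152.   186.2] ang 0.1443
blue rim [566.11210304 200.91283717] bar ctr [563.61998863 201.09242473 227.85055587] ang -0.0264886386727457 1.5602825662854272
ye 54 [661.9 198.7 175.5] ang -0.0242
yetop 22 [662.4 200.7 179.9] ang -0.0031
wh 79 [625.9 201.4 185.9] ang 0.0064
```

```bash
ls pics
```

```text
full4.png
redsc0.png
redtop0.png
s1.png
s2.png
s3.png
scene0.png
scn4.png
t1.png
t3.png
top0.png
top4.png
x.png
```

View pics/top4.png

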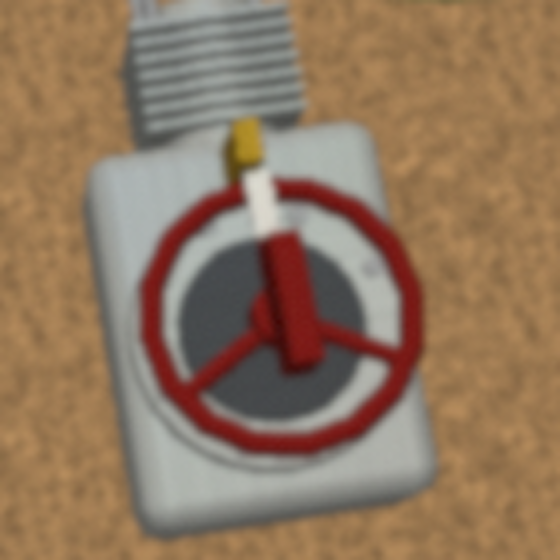

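View pics/scn4.png

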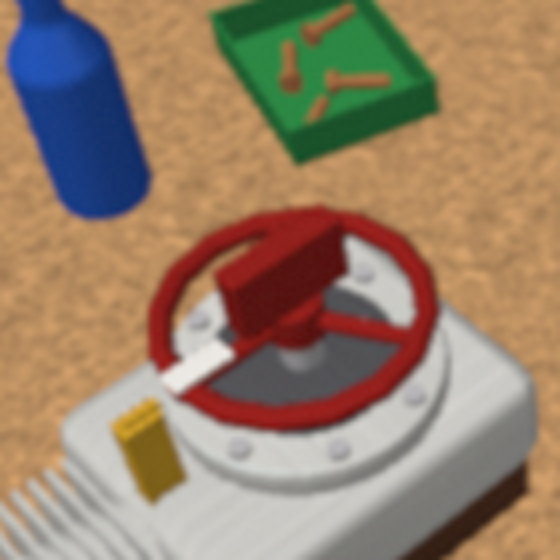

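View pics/full4.png

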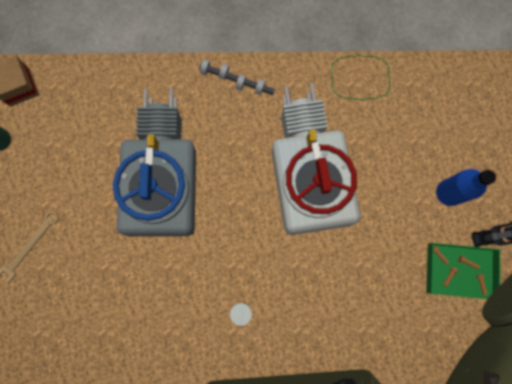

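In the top view the mark, from (265,232) to (256,172), lines up with the pointer top at (246,122). As an independent check, I'll compare each bar with its case's orientation.

```bash
python3 - <<'E'
from h import *
p,d=bot.grab_frame("top");W=cloud("top",d)
hsv=cv2.cvtColor(p,cv2.COLOR_RGB2HSV)
for nm,c in(("red",(575.5,-161)),("blue",(566,201))):
    # case side edges per image row, from height mask
    L=[];Rr=[]
    m=(W[...,2]>60)&(np.abs(W[...,0]-c[0]+0)<170)&(np.abs(W[...,1]-c[1])<110)
    sel=m.astype(np.uint8)
    rows=range(155,225)
    l=[];r=[]
    for v in rows:
        u=np.nonzero(sel[v])[0]
        u=u[(W[v,u,2]<150)]
        if len(u)<10: continue
        l.append(unproj("top",u.min(),v,110));r.append(unproj("top",u.max(),v,110))
    for n,q in(("L",l),("R",r)):
        q=np.array(q);
        for _ in range(3):
            k=np.polyfit(q[:,0],q[:,1],1);e=np.abs(np.polyval(k,q[:,0])-q[:,1]);q=q[e<2.5*e.std()+.3]
        print(nm,n,len(q),np.arctan(k[0]).round(4),e.std().round(2))
    # mark centreline via bright pixels on plane 185
    u0,v0=proj("top",[c[0]+62,c[1],185]);
    pts=[]
    near=np.hypot(W[...,0]-c[0],W[...,1]-c[1])
    g=p.min(-1).astype(float)
    ye=(hsv[...,0]>14)&(hsv[...,0]<30)&(hsv[...,1]>150)&(near<140)&(near>75)
    vs,us=np.nonzero(ye)
    for v in sorted(set(vs)): 
        u=us[vs==v]; X=unproj("top",u.mean(),v,182); print("  ye",v,u.min(),u.max(),"ang",np.arctan2(X[1]-c[1],X[0]-c[0]).round(3))
E
```

```text
red L 65 0.1474 0.3
red R 53 0.2282 1.85
  ye 130 312 314 ang 0.125
  ye 131 310 314 ang 0.148
  ye 132 310 314 ang 0.152
  ye 133 309 314 ang 0.167
  ye 134 309 314 ang 0.171
  ye 135 309 315 ang 0.165
  ye 136 308 315 ang 0.18
  ye 137 308 315 ang 0.185
  ye 138 308 315 ang 0.19
  ye 139 308 315 ang 0.196
  ye 140 308 314 ang 0.214
  ye 141 308 312 ang 0.245
  ye 142 309 310 ang 0.264
  ye 143 309 309 ang 0.285
  ye 144 309 309 ang 0.293
blue L 56 -0.0326 2.34
blue R 60 -0.0031 0.29
  ye 135 148 153 ang -0.017
  ye 136 148 153 ang -0.012
  ye 137 148 154 ang -0.023
  ye 138 148 154 ang -0.025
  ye 139 148 154 ang -0.026
  ye 140 148 155 ang -0.038
  ye 141 148 156 ang -0.051
  ye 142 148 156 ang -0.053
  ye 143 148 157 ang -0.067
  ye 144 148 157 ang -0.069
  ye 145 149 156 ang -0.072
  ye 146 153 156 ang -0.126
  ye 147 154 156 ang -0.143
  ye 148 155 156 ang -0.161
```

```bash
python3 -c "
from bench import bot
s=bot.read_state();print(s['clock'],s['ft_force'],s['qd'].max() if hasattr(s['qd'],'max') else s['qd']);print(bot.finish_job())"
```

```text
11.7 [-0.05334686 -0.1005526   0.88872025] 0.009373015912273033
the job is handed in; nothing more can be done
None
```

I turned the red wheel about 3.44 rad clockwise in a single grip, until its white mark pointed at the yellow pointer. Then I let go, moved the arm clear and handed the job in at 11.7 s.

**Last checks:**
- **Red wheel:** The mark and bar measured between 0.144 and 0.168 rad. The pointer and engine case measured between 0.147 and 0.170 rad. These readings disagree among themselves by about 0.02 rad, so the mark is within roughly 1° of the pointer. Both camera views show them in line.
- **Case-edge check:** This check only half worked. On each engine the fit to one side was poor (red right, blue left), so I relied on the other side.
- **Blue wheel:** It wasn't touched, and its mark is still at its own pointer.
- **Forces:** Wrist force readings stayed below about 10 N. At hand-in the gripper was open, clear of everything and almost still.

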